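# Open the air valve at the test bench

## Task

Two small compressed-air blow-off stations are bolted to this electronics bench. Open the ball valve of the one that carries the round dial gauge: turn its lever handle the quarter turn all the way to its stop, so that it lies in line with the pipe, and let go. Leave the handle of the other station, the one with the black adjusting knob, as it is.

Things in the scene. Friction and masses are not known exactly. Their poses are not given: they have to be found in the camera images.
- gauge_valve_handle (a joint): Lever handle of the station with the gauge (rad). 0 = shut: handle points across the pipe, along -x of point gauge_valve_axis. Grows CLOCKWISE seen from above to a hard stop at 1.571 = open: handle over the pipe, along that point's +y, away from the gauge. Starts at 0 to 0.35. Stays where it is left; turning takes about 0.3 N m (4 N at the grip).
- gauge_valve_axis (a point): On the vertical turning axis of that handle, at the lever's mid-height, 90 mm above the bench; z up. Fixed station: base plate 85 x 190 mm (x, y), 20 mm steel pipe along y, 45 mm up, brass valve under the handle (top 63 mm up), nozzle at the +y end (top 52 mm up). Gauge: 60 mm steel disc, white dial facing up, 70 mm from the axis towards -y, top 116 mm up.
- gauge_valve_grip (a point): Middle of the black plastic sleeve on that level handle, 75 mm from the turning axis and 90 mm above the bench; it moves with the handle, its x points from sleeve to axis. The sleeve is 14 mm wide, 16 mm high and reaches from 45 to 105 mm from the axis: a good place to grip from above.
- knob_valve_grip (a point): Middle of the black sleeve on the OTHER station's handle, to be left alone; moves with that handle, x points to its turning axis, 75 mm away. Same build, size and swing, starting anywhere from shut to open, but over its pipe's -y end stands an upright black ribbed knob 36 mm across, top 119 mm above the bench, instead of a gauge.

How it is judged:
At the end, for the whole second after the job is handed in: The gauge station's handle stands within 10 degrees of its open stop (1.39 rad or more), in line with the pipe, and the middle of the other station's handle is within 13 mm of where it began (value of joint gauge_valve_handle above 1.39 rad and not (distance of knob_valve_grip from where it was at the start of the episode above 0.013 m)); the robot touches nothing.
It fails at once if the other station's handle is turned (the middle of its sleeve moves more than 13 mm) (distance of knob_valve_grip from where it was at the start of the episode above 0.013 m).
It also fails if it takes over 35 s, if anything falls off the work surface, if the arm or the gripper's body presses on something with over 40 N, if the wrist force passes 120 N, or if a joint passes its speed limit or range.

## Robot

A 6-joint arm with a two-finger parallel gripper is mounted at the origin on the work surface. World frame = base frame: x ahead of the robot, y to its left, z up, the work surface at z = 0. Lengths are in m, angles in rad, forces in N, time in s.
With the tool pointing down it reaches from about 0.3 to 0.775 m from the base axis. Payload 14.6 kg.
Tool frame: the origin (TCP) lies on the centre line of the jaws, within the pads' length; the fingertips stand 19 mm ahead of it and the grasp point (between the pads) is the TCP; z points along the fingers, y is the direction in which the jaws open and shut (so a half turn about z gives the same grasp; the last joint's range is limited). The gripper opens to 94 mm and grips with 3 to 60 N. Pads are 16 mm wide; open, the fingers measure 119 mm over their backs; the gripper's body (75 mm by 177 mm) begins 78 mm behind the grasp point.
Start: joints at [-1.408, 0.3, 1.521, -0, 1.321, -0.067], TCP at [0.125, -0.536, 0.224] pointing down, gripper open.
Joint ranges: [-3.03, 3.03], [-0.79, 2.21], [0.23, 2.52], [-1.04, 4.18], [0, 3.07], [-2.55, 2.55]. Speed limits (rad/s): [2.22, 2.22, 2.57, 3.14, 3.14, 3.14].

## Interface

Orientations are given as [roll, pitch, yaw] about the fixed x, y, z axes, in that order (R = Rz(yaw) Ry(pitch) Rx(roll)).
In Python, from station import ctrl gives the robot as it stands. The module is installed in compiled form; this text tells all that it offers.
- The arm moves only by the shell command python3 -m creep 'ROWS' [FORCE]. ROWS is a JSON object of lists of equal length, an entry for each row: "translation": the shift along the world's x, y, z in mm, a list of three; "yaw": the turn about the world's z in rad; "gripper": the closure in counts, from 0 (fully open) to 255 (shut). A call has 1 to 5 rows; each row is the pose to reach, as a shift and turn from the pose measured when the call began; what a row does not reach only later rows make up. A row lasts 1/12 s, in which the tool goes at most 41.7 mm and 7.16 degrees, less where a joint would pass 70% of its speed; a pose out of reach is approached as far as the arm can. A call with a gripper value outside its range is refused whole. The fingers move at their own pace and stop on an object; FORCE is the grip in N (left out, the last holds). Time passes only in rows, so rows that repeat a pose let the fingers close. It gives the time, the measured TCP pose, the force and the opening at its end, in the units of the state.
- ctrl.get_obs(): the state, without advancing time (a new reading comes with each control period).
- ctrl.camera(name): name is "scene" or "top"; returns a dict with "pixels" (420x560x3 uint8, red, green, blue), "depth" (420x560 float32, m along the optical axis (not along the pixel's ray), 0 where there is no reading), "fx", "fy", "cx", "cy" (pixels), "R" (3x3) and "t" (3): a world point X has camera coordinates R X + t. Camera axes: x right, y down, z forward; pixel columns grow to the right and rows downward; lengths in m; the calibration is good to about 2 mm. A picture is of the moment at which its call begins.
- ctrl.hand_in(): hands the job in, once; it reports no verdict.
The state is a dict: "time_s": time; "qpos": joint angles; "joint_vel": joint speeds; "tau": joint torques, N m; "ee_pos": TCP position; "eef_rot": TCP orientation; "force": force on the tool from outside, world axes, zero at the start; "moment": the same for the moment, N m; "grip_width": finger opening in m.
Only numpy, scipy, OpenCV 4.12 (cv2) and the standard library are available. Lean on these libraries where they do the work, as an engineer would, in place of code of your own. Each camera call takes 0.05 s, during which the arm holds its last target. There are 200 camera calls.

## Working session

There is one attempt and no reset: what is moved stays moved. The work goes in short steps, Python scripts to look and compute and a shell command to move; the robot and the scene stay as the last step left them, time stands still between calls to the robot, and variables do not carry over. Pictures are saved under pics/ and viewed, about 8 in all and at most 12, crops included, and the job is handed in when it is done.

```bash
mkdir -p pics; python3 - <<'E'
from station import ctrl
import cv2,numpy as np
print(ctrl.get_obs())
for n in("top","scene"):
    c=ctrl.camera(n); np.savez(n+"0.npz",**c)
    cv2.imwrite(f"pics/{n}0.png",c["pixels"][:,:,::-1]); print(n,c["fx"],c["R"],c["t"])
E
```

```text
{'time_s': 0.0, 'qpos': array([-1.40766806e+00,  3.00476042e-01,  1.52161231e+00,  3.03259664e-05,
        1.32066284e+00, -6.65997792e-02]), 'joint_vel': array([ 0.00048677,  0.00055302,  0.00139863,  0.00158222, -0.00169201,
        0.00094147]), 'tau': array([-7.56595600e-04, -5.31811345e+01, -3.52733552e+01,  7.07883644e-02,
        2.44344230e-02, -8.98818666e-05]), 'ee_pos': array([ 0.12520678, -0.53530836,  0.22387039]), 'eef_rot': array([-3.14043864e+00, -1.06409581e-04,  2.29720460e-01]), 'force': array([ 0.2895795 , -0.02957304,  0.45128082]), 'moment': array([ 0.07038897, -0.03765696,  0.02612707]), 'grip_width': 0.09393797445944653}
top 390.8391914788708 [[-2.55968280e-02 -9.99672040e-01  7.84461744e-04]
 [-9.97873191e-01  2.55036937e-02 -5.99888049e-02]
 [ 5.99491243e-02 -2.31831646e-03 -9.98198742e-01]] [-0.00878721  0.51272741  0.85537321]
scene 498.11482771268 [[-0.4490947   0.89331965  0.01714516]
 [ 0.60580383  0.31854573 -0.72906127]
 [-0.65674627 -0.31703095 -0.68423366]] [ 0.22131883 -0.21036131  1.528738  ]
```

View pics/top0.png

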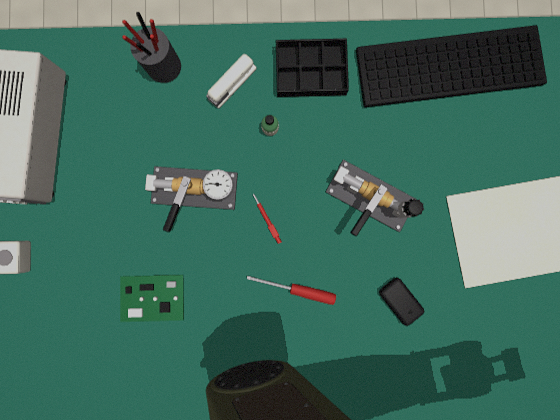

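View pics/scene0.png

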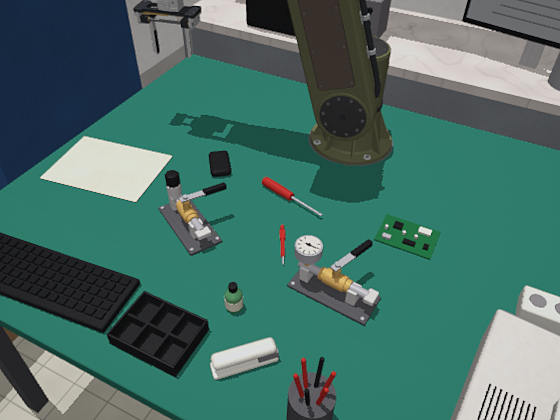

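Top view: gauge station at about (192,187), gauge dial at (217,184), nozzle at (152,183), axis near (186,184), black sleeve from (180,205) to (168,229). The knob station is on the right at (372,197), well clear. Scene view agrees: gauge at (309,245), sleeve at about (360,250).

```bash
cat > h.py <<'E'
import numpy as np,cv2
def ray(c,u,v,z):
    R,t=c["R"],c["t"]; d=R.T@np.array([(u-c["cx"])/c["fx"],(v-c["cy"])/c["fy"],1]); o=-R.T@t
    return o+d*(z-o[2])/d[2]
def pca(c,box,mask,zlev):
    x0,y0,x1,y1=box; m=np.zeros(mask.shape,np.uint8); m[y0:y1,x0:x1]=mask[y0:y1,x0:x1]
    n,l,s,ce=cv2.connectedComponentsWithStats(m); k=1+np.argmax(s[1:,4]); v,u=np.where(l==k)
    P=np.array([ray(c,a,b,zlev) for a,b in zip(u,v)])[:,:2]
    r=cv2.minAreaRect((P*1000).astype(np.float32)); return len(u),ce[k],P.mean(0),r
E
python3 - <<'E'
from h import *
for n,hb,gb in(("top",(158,198,190,236),(198,164,238,206)),("scene",(340,232,376,266),(290,230,328,262))):
    c=dict(np.load(n+"0.npz")); p=c["pixels"].astype(int)
    dark=(p.max(2)<45)
    print(n,"sleeve",pca(c,hb,dark,.096))
    white=(p.min(2)>150); print("gauge",pca(c,gb,white,.116))
    d=c["depth"]
    x,y=pca(c,hb,dark,.096)[1].astype(int); z=d[y,x]; X=c["R"].T@(np.array([(x-c["cx"])/c["fx"]*z,(y-c["cy"])/c["fy"]*z,z])-c["t"]); print("depth pt",X)
    # base plate dark grey
    if n=="top":
        g=(abs(p[:,:,0]-p[:,:,1])<14)&(p.max(2)<110)&(p.max(2)>45); print("plate",pca(c,(140,155,245,215),g,.008))
        cv2.imwrite("pics/crop.png",cv2.resize(c["pixels"][150:245,130:255,::-1],None,fx=6,fy=6,interpolation=cv2.INTER_CUBIC))
E
```

```text
top sleeve (154, array([170.99350649, 218.13636364]), array([0.49293431, 0.19992763]), ((494.7012023925781, 199.41114807128906), (15.899885177612305, 56.62474060058594), 68.3176498413086))
gauge (613, array([217.1908646 , 184.28058728]), array([0.5567267 , 0.10248508]), ((557.330078125, 102.86529541015625), (55.37749099731445, 55.773704528808594), 88.96955871582031))
depth pt [0.49325247 0.2020011  0.09576664]
plate (707, array([211.8330976 , 198.34653465]), array([0.53878959, 0.13221511]), ((560.7640991210938, 139.13427734375), (121.96417999267578, 83.11222076416016), 84.24148559570312))
scene sleeve (150, array([361.69333333, 247.82      ]), array([0.49725726, 0.20176858]), ((496.5113220214844, 202.30422973632812), (16.227859497070312, 59.26761245727539), 68.02117156982422))
gauge (409, array([308.47432763, 245.32762836]), array([0.56108433, 0.1034472 ]), ((560.9483642578125, 103.01152038574219), (57.490013122558594, 55.96644592285156), 61.25511932373047))
depth pt [0.50103288 0.20068757 0.10163246]
```

View pics/crop.png

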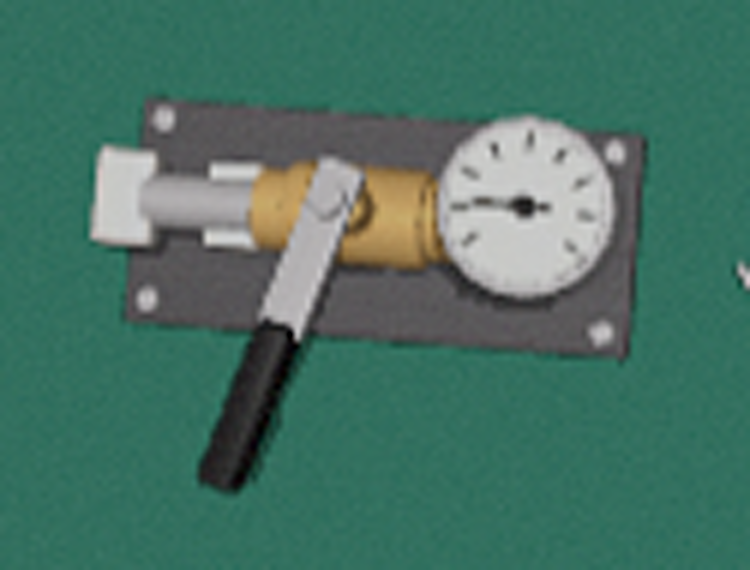

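Estimates: sleeve about (0.495, 0.2005), axis about (0.5645, 0.1725), and axis to gauge 70 mm, which matches the given size. The handle points along 158.5° and the open direction is about 85°, so it needs about 73° clockwise. Gripping with tool yaw going from 2.77 to 1.48 keeps joint 6 near its middle.

```bash
python3 -m creep '{"translation":[[24,30,0],[48,60,0],[72,90,0],[96,120,0],[120,150,0]],"yaw":[0.11,0.22,0.33,0.44,0.55],"gripper":[0,0,0,0,0]}' 15
```

```text
time_s: 0.52
ee_pos: [0.2459, -0.3837, 0.2237]
eef_rot: [-3.14, -0.0, 0.785]
force: [0.8, 0.2, 0.2]
grip_width: 0.0936
```

```bash
python3 -m creep '{"translation":[[24,30,0],[48,60,0],[72,90,0],[96,120,0],[120,150,0]],"yaw":[0.12,0.24,0.36,0.48,0.6],"gripper":[0,0,0,0,0]}'
```

```text
time_s: 0.93
ee_pos: [0.3665, -0.2319, 0.2237]
eef_rot: [-3.14, -0.0, 1.391]
force: [0.3, 0.1, -0.7]
grip_width: 0.094
```

```bash
python3 -m creep '{"translation":[[14,36,0],[28,72,0],[42,108,0],[56,144,0],[70,180,0]],"yaw":[0.12,0.24,0.36,0.48,0.6],"gripper":[0,0,0,0,0]}'
```

```text
time_s: 1.35
ee_pos: [0.4367, -0.0499, 0.2237]
eef_rot: [-3.14, -0.0, 1.997]
force: [0.5, -0.7, 0.7]
grip_width: 0.0943
```

```bash
python3 -m creep '{"translation":[[8,36,0],[16,72,0],[24,108,0],[32,144,0],[40,180,0]],"yaw":[0.12,0.24,0.36,0.48,0.6],"gripper":[0,0,0,0,0]}'
```

```text
time_s: 1.77
ee_pos: [0.4766, 0.1321, 0.2235]
eef_rot: [-3.14, -0.0, 2.603]
force: [0.5, -1.0, 0.5]
grip_width: 0.0943
```

```bash
python3 -m creep '{"translation":[[9,35,0],[18,70,0],[18,70,-20],[18,70,-40],[18,70,-40]],"yaw":[0.1,0.17,0.17,0.17,0.17],"gripper":[0,0,0,0,0]}'; python3 - <<'E'
from station import ctrl
import cv2
c=ctrl.camera("scene"); cv2.imwrite("pics/s1.png",cv2.resize(c["pixels"][130:340,230:510,::-1],None,fx=2.5,fy=2.5))
E
```

```text
time_s: 2.18
ee_pos: [0.493, 0.2021, 0.1797]
eef_rot: [-3.136, -0.005, 2.774]
force: [-0.8, -0.1, -1.2]
grip_width: 0.0942
```

View pics/s1.png

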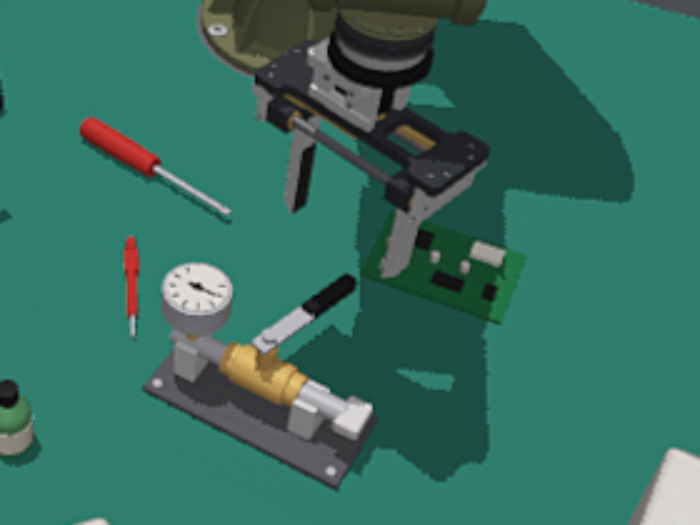

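The fingers straddle the sleeve (crop (330,295)) at (295,210) and (395,275), with the handle between them and the gauge clear. I'll lower the tool and close.

```bash
python3 -m creep '{"translation":[[2,-2,-25],[2,-2,-50],[2,-2,-75],[2,-2,-88],[2,-2,-88]],"yaw":[0,0,0,0,0],"gripper":[0,0,0,0,0]}' 15
```

```text
time_s: 2.65
ee_pos: [0.4951, 0.1992, 0.0925]
eef_rot: [-3.135, -0.006, 2.772]
force: [-0.4, -0.5, -0.0]
grip_width: 0.0939
```

```bash
python3 -m creep '{"translation":[[0,0,0],[0,0,0],[0,0,0],[0,0,0],[0,0,0]],"yaw":[0,0,0,0,0],"gripper":[170,190,200,230,255]}' 15; python3 -m creep '{"translation":[[0,0,0],[0,0,0],[0,0,0],[0,0,0],[0,0,0]],"yaw":[0,0,0,0,0],"gripper":[255,255,255,255,255]}' 15
```

```text
time_s: 3.07
ee_pos: [0.4954, 0.1993, 0.0933]
eef_rot: [-3.136, -0.005, 2.772]
force: [-0.2, 0.4, 0.3]
grip_width: 0.064
time_s: 3.48
ee_pos: [0.4953, 0.1994, 0.0933]
eef_rot: [-3.136, -0.005, 2.772]
force: [0.5, 1.1, -0.8]
grip_width: 0.0308
```

```bash
python3 -m creep '{"translation":[[0,0,0],[0,0,0],[0,0,0],[0,0,0],[0,0,0]],"yaw":[0,0,0,0,0],"gripper":[255,255,255,255,255]}' 15; python3 - <<'E'
import numpy as np
from station import ctrl
o=ctrl.get_obs(); p=o["ee_pos"]; print(p,o["force"],o["grip_width"])
a=np.array([.5645,.1725]); r0=p[:2]-a; print(np.hypot(*r0),np.degrees(np.arctan2(r0[1],r0[0])))
for k in range(1,17):
    t=-np.radians(5*k); R=np.array([[np.cos(t),-np.sin(t)],[np.sin(t),np.cos(t)]]); print(5*k,round(t,3),((R@r0-r0)*1000).round(1))
E
```

```text
time_s: 3.9
ee_pos: [0.4954, 0.1995, 0.0933]
eef_rot: [-3.136, -0.005, 2.772]
force: [-0.1, 1.5, -0.5]
grip_width: 0.0142
[0.49536038 0.19945725 0.09333117] [-0.05740046  1.47176512 -0.48555702] 0.014249972717155482
0.07420903094711784 158.69939844008218
5 -0.087 [2.6 5.9]
10 -0.175 [ 5.7 11.6]
15 -0.262 [ 9.3 17. ]
20 -0.349 [13.4 22. ]
25 -0.436 [17.9 26.7]
30 -0.524 [22.7 31. ]
35 -0.611 [28.  34.8]
40 -0.698 [33.5 38.1]
45 -0.785 [39.3 41. ]
50 -0.873 [45.3 43.3]
55 -0.96 [51.6 45.1]
60 -1.047 [57.9 46.4]
65 -1.134 [64.4 47.1]
70 -1.222 [70.8 47.2]
75 -1.309 [77.3 46.8]
80 -1.396 [83.7 45.8]
```

Gripped at 14.2 mm, the sleeve width. Turning 5° per row along the arc.

```bash
python3 -m creep '{"translation":[[2.6,5.9,0],[5.7,11.6,0],[9.3,17,0],[13.4,22,0],[17.9,26.7,0]],"yaw":[-0.087,-0.175,-0.262,-0.349,-0.436],"gripper":[255,255,255,255,255]}'; python3 - <<'E'
import numpy as np
from station import ctrl
o=ctrl.get_obs(); p=o["ee_pos"]; print(o["force"],o["moment"],o["grip_width"])
a=np.array([.5645,.1725]); r0=p[:2]-a; print(np.hypot(*r0),np.degrees(np.arctan2(r0[1],r0[0])))
for k in range(1,12):
    t=-np.radians(5*k); R=np.array([[np.cos(t),-np.sin(t)],[np.sin(t),np.cos(t)]]); print(5*k,round(t,3),((R@r0-r0)*1000).round(1))
E
```

```text
time_s: 4.32
ee_pos: [0.5132, 0.226, 0.0933]
eef_rot: [-3.135, -0.005, 2.332]
force: [-0.8, -4.3, 0.2]
grip_width: 0.0142
[-0.76811882 -4.25131471  0.22014047] [-0.6649631  -0.05292592  0.09652004] 0.0141508233829656
0.07412194855623781 133.78017776200778
5 -0.087 [4.9 4.3]
10 -0.175 [10.1  8.1]
15 -0.262 [15.6 11.4]
20 -0.349 [21.4 14.3]
25 -0.436 [27.4 16.7]
30 -0.524 [33.6 18.5]
35 -0.611 [40.  19.7]
40 -0.698 [46.4 20.4]
45 -0.785 [52.9 20.6]
50 -0.873 [59.3 20.2]
55 -0.96 [65.7 19.2]
```

Forces are low (about 4 N, as expected), so I'll continue.

```bash
python3 -m creep '{"translation":[[4.9,4.3,0],[10.1,8.1,0],[15.6,11.4,0],[21.4,14.3,0],[27.4,16.7,0]],"yaw":[-0.087,-0.175,-0.262,-0.349,-0.436],"gripper":[255,255,255,255,255]}'; python3 - <<'E'
import numpy as np
from station import ctrl
o=ctrl.get_obs(); p=o["ee_pos"]; print(o["force"],o["moment"],o["grip_width"])
a=np.array([.5645,.1725]); r0=p[:2]-a; print(np.hypot(*r0),np.degrees(np.arctan2(r0[1],r0[0])))
for k in (5,10,15,18,20,22,24,26,28):
    t=-np.radians(k); R=np.array([[np.cos(t),-np.sin(t)],[np.sin(t),np.cos(t)]]); print(k,round(t,3),((R@r0-r0)*1000).round(1))
E
```

```text
time_s: 4.73
ee_pos: [0.5407, 0.2426, 0.0933]
eef_rot: [-3.135, -0.004, 1.892]
force: [-1.3, -4.0, 2.6]
grip_width: 0.0139
[-1.28749685 -4.01599994  2.55671825] [-0.69542855 -0.0267898   0.14165378] 0.013862006822507805
0.07405378001607622 108.73943495804049
5 -0.087 [6.2 1.8]
10 -0.175 [12.5  3.1]
15 -0.262 [19.   3.8]
18 -0.314 [22.8  3.9]
20 -0.349 [25.4  3.9]
22 -0.384 [28.   3.8]
24 -0.419 [30.6  3.6]
26 -0.454 [33.1  3.3]
28 -0.489 [35.7  3. ]
```

```bash
python3 -m creep '{"translation":[[6.2,1.8,0],[12.5,3.1,0],[19,3.8,0],[25.4,3.9,0],[25.4,3.9,0]],"yaw":[-0.087,-0.175,-0.262,-0.349,-0.349],"gripper":[255,255,255,255,255]}'; python3 - <<'E'
import numpy as np
from station import ctrl
o=ctrl.get_obs(); p=o["ee_pos"]; print(o["force"],o["moment"],o["grip_width"])
a=np.array([.5645,.1725]); r0=p[:2]-a; print(np.hypot(*r0),np.degrees(np.arctan2(r0[1],r0[0])))
E
```

```text
time_s: 5.15
ee_pos: [0.567, 0.2464, 0.0933]
eef_rot: [-3.136, -0.004, 1.539]
force: [2.8, -1.5, -0.0]
grip_width: 0.0141
[ 2.75213731 -1.46097822 -0.02240406] [ 0.00608069 -0.87429536 -0.00782298] 0.01412616308537589
0.07391771306055801 88.04655682783229
```

```bash
python3 -m creep '{"translation":[[1.3,0,0],[2.6,-0.1,0],[2.6,-0.1,0]],"yaw":[-0.017,-0.035,-0.035],"gripper":[255,255,255]}'
```

```text
time_s: 5.4
ee_pos: [0.5694, 0.2463, 0.0933]
eef_rot: [-3.135, -0.004, 1.504]
force: [-1.6, -0.4, 1.8]
grip_width: 0.0142
```

```bash
python3 -m creep '{"translation":[[1.3,0,0],[2.6,-0.2,0],[2.6,-0.2,0]],"yaw":[-0.017,-0.035,-0.035],"gripper":[255,255,255]}'
```

```text
time_s: 5.65
ee_pos: [0.5719, 0.2461, 0.0933]
eef_rot: [-3.135, -0.004, 1.468]
force: [-4.4, -0.3, 2.3]
grip_width: 0.0137
```

```bash
python3 -m creep '{"translation":[[1.3,-0.1,0],[2.6,-0.3,0],[2.6,-0.3,0]],"yaw":[-0.017,-0.035,-0.035],"gripper":[255,255,255]}'
```

```text
time_s: 5.9
ee_pos: [0.5723, 0.2458, 0.093]
eef_rot: [-3.129, -0.002, 1.432]
force: [-21.1, -2.6, 11.4]
grip_width: 0.0141
```

The stop is clear: force rose to 21 N and the tool stalled. Releasing and lifting.

```bash
python3 -m creep '{"translation":[[0,0,0],[0,0,0],[0,0,0],[0,0,0],[0,0,0]],"yaw":[0,0,0,0,0],"gripper":[150,100,60,0,0]}'; python3 -m creep '{"translation":[[0,0,0],[0,0,0],[0,0,20],[0,0,55],[0,0,90]],"yaw":[0,0,0,0,0],"gripper":[0,0,0,0,0]}'
```

```text
time_s: 6.32
ee_pos: [0.5725, 0.2457, 0.093]
eef_rot: [-3.129, -0.002, 1.432]
force: [-0.2, -0.3, -0.9]
grip_width: 0.0437
time_s: 6.73
ee_pos: [0.572, 0.2455, 0.1833]
eef_rot: [-3.127, -0.001, 1.432]
force: [1.5, 0.1, 0.3]
grip_width: 0.0773
```

```bash
python3 -m creep '{"translation":[[-20,-30,20],[-40,-60,30],[-60,-95,30],[-80,-130,30],[-100,-165,30]],"yaw":[0,0,0,0,0],"gripper":[0,0,0,0,0]}'; python3 -m creep '{"translation":[[-20,-35,0],[-30,-70,0],[-40,-105,0],[-40,-140,0],[-40,-140,0]],"yaw":[0,0,0,0,0],"gripper":[0,0,0,0,0]}'; python3 - <<'E'
from station import ctrl
import cv2
c=ctrl.camera("top"); cv2.imwrite("pics/t2.png",cv2.resize(c["pixels"][140:260,120:440,::-1],None,fx=2.5,fy=2.5))
c=ctrl.camera("scene"); cv2.imwrite("pics/s2.png",c["pixels"][:,:,::-1])
E
```

```text
time_s: 7.15
ee_pos: [0.4708, 0.0793, 0.2134]
eef_rot: [-3.128, -0.001, 1.432]
force: [1.6, -1.6, 0.2]
grip_width: 0.0939
time_s: 7.57
ee_pos: [0.4303, -0.065, 0.2138]
eef_rot: [-3.129, -0.0, 1.428]
force: [0.2, 0.8, 0.1]
grip_width: 0.0939
```

View pics/t2.png

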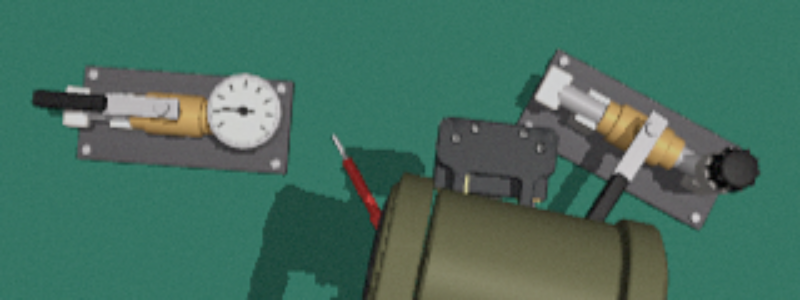

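View pics/s2.png

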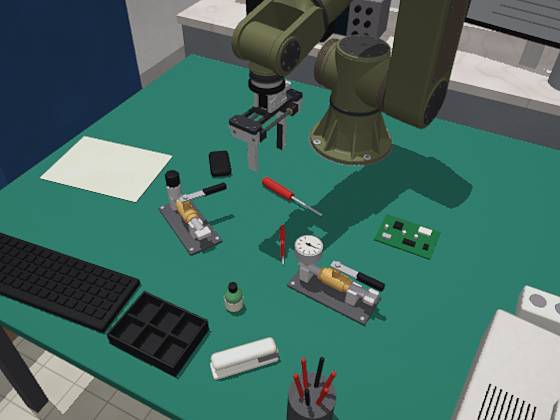

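The handle now lies in line with the pipe: in the top crop, the sleeve at (70,100) lines up with the axis at (160,108) and the gauge at (243,110). In the scene view, the knob handle at (213,188) is where it was, and the gripper at 214 mm up is clear of everything. Handing in.

```bash
python3 -c "
from station import ctrl
o=ctrl.get_obs();print(o['time_s'],o['force'],abs(o['joint_vel']).max());print(ctrl.hand_in())"
```

```text
7.6667 [-0.48767659  0.97508553  0.53004875] 0.05175706970885634
the job is handed in; nothing more can be done
None
```

The gauge station's valve is open: I gripped its lever by the sleeve, turned it about 73° clockwise to the hard stop, let go and backed away. The job was handed in at 7.7 s; it gave no verdict.

- **Stop:** turning took about 4 N. At the end the wrist force rose to 21 N and the tool stalled, so the handle reached its stop.
- **Final pictures:** the handle lies in line with the pipe, away from the gauge. The other station's handle looks unmoved; I judged that by eye, not by measurement.
- **Clearance:** the gripper is empty and clear of everything, with about 1 N residual force.
- **Disagreement:** the two cameras differed by about 4 mm on the sleeve and gauge positions. I used the mean, and the sleeve gripped cleanly at 14.2 mm.

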